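# Tag the test valve, seat it, back it off two turns and hold

## Robot

A 7-joint arm with a two-finger parallel gripper is mounted at the origin on the work surface. World frame = base frame: x ahead of the robot, y to its left, z up, the work surface at z = 0. Lengths are in m, angles in rad, forces in N, time in s.
With the tool pointing down it reaches from about 0.425 to 1.025 m from the base axis. Payload 3.6 kg.
Tool frame: the origin (TCP) lies midway between the tips of the shut fingers; the grasp point (between the pads) lies 19 mm behind it (robot.hold_point_z is the distance from the TCP to the grasp point, in m); z points along the fingers, y is the line along which they close (so a half turn about z gives the same grasp; the last joint's range is limited). The gripper opens to 85 mm and grips with 20 to 120 N. Pads are 22 mm wide; open, the fingers measure 114 mm over their backs; the gripper's body (76 mm by 85 mm) begins 54 mm behind the grasp point. The pads swing forward as they close: fully open they stand 13 mm farther back than shut.
Start: joints at [1.008, 0.591, 0.048, 1.609, -0.033, 0.943, -0.034], TCP at [0.328, -0.647, 0.231] pointing down, gripper open.
Joint ranges: [-2.69, 2.69], [-0.47, 2.24], [-1.27, 1.36], [0.19, 2.51], [-1.53, 4.68], [0.08, 2.07], [-3.09, 3.09]. Speed limits (rad/s): [2.57, 2.57, 3.14, 3.14, 3.14, 3.14, 3.14].

## Interface

Orientations are given as [roll, pitch, yaw] about the fixed x, y, z axes, in that order (R = Rz(yaw) Ry(pitch) Rx(roll)).
In Python, from bench import robot gives the robot as it stands. The module is installed in compiled form; this text tells all that it offers.
- The arm moves only by the shell command python3 -m handwheel 'ROWS'. ROWS is JSON, a list of rows, each a list of 3 entries, a list of its own where there are three numbers: the opening, from 0 (shut) to 1 (fully open), then the shift along the world's x, y, z as a fraction of full scale, then the turn, a rotation vector about the world's x, y, z as a fraction of full scale. In form: [[fingers, [x, y, z], [wx, wy, wz]], ...]. A call has 1 to 20 rows; each row is the pose to reach, as a shift and turn from the pose commanded when the call began, turning the shorter way round; what a row does not reach only later rows make up. Full scale, the value 1, is 0.15 m for a shift and pi rad for a turn. A row lasts 1/8 s, in which the tool goes at most 62.5 mm and 10.7 degrees, less where a joint would pass 70% of its speed; a pose out of reach is approached as far as the arm can. A call with a number of a shift or a turn outside -1 to 1 is refused whole. A call with a gripper value outside its range is refused whole. The fingers move at their own pace and stop on an object; the grip force is fixed at half the most. Time passes only in rows, so rows that repeat a pose let the fingers close. It gives the time, the measured TCP pose, the force, the opening and the grip force at its end, in the units of the state.
- robot.sense(): the state, without advancing time (a new reading comes with each control period).
- robot.get_image(name): name is "scene" or "top" or "wrist"; returns a dict with "pixels" (480x640x3 uint8, blue, green, red), "z_map" (480x640 float32, m along the optical axis (not along the pixel's ray), 0 where there is no reading), "vertical_fov" (degrees; the focal length in pixels is half the picture's height over the tangent of half this angle, whatever the lens; pixels are square), "cx", "cy" (the principal point, pixels), "camera_from_world" (4x4, takes a point from world to camera coordinates); the wrist camera has in their place "tool_from_camera" (4x4, takes a point from camera to tool coordinates, whose origin is the TCP and whose axes are the flange's). Camera axes: x right, y down, z forward; pixel columns grow to the right and rows downward; lengths in m; the calibration is good to about 2 mm. The wrist camera is an equidistant fisheye: a pixel r from the principal point sees the ray r / f radians off the axis. A picture is of the moment at which its call begins: read the wrist's pose just before it.
- robot.job_done(): hands the job in; it is judged then, once.
The state is a dict: "time": time; "joint_positions": joint angles; "dq": joint speeds; "joint_efforts": joint torques, N m; "position": TCP position; "tool_rot": TCP orientation; "ft_force": force on the tool from outside, world axes, zero at the start; "ft_torque": the same for the moment, N m; "finger_gap": opening from 0.0 (shut) to 1.0 (fully open); "finger_force": force on a finger pad.
Only numpy, scipy, OpenCV 4.12 (cv2) and the standard library are available. Lean on these libraries where they do the work, as an engineer would, in place of code of your own. Each camera call takes 0.05 s, during which the arm holds its last target. There are 200 camera calls.

## Task

Take the yellow tag out of the rack and hang it by its hole on the peg of the tag stand, letting go of it. Then turn the red handwheel by its black crank grip clockwise until the valve is shut against its stop, back it off exactly two full turns, and finish there still holding the crank grip in the fingers. Leave the blue tag and the other things on the bench where they are.

Things in the scene. Friction and masses are not known exactly. Their poses are not given: they have to be found in the camera images.
- yellow_tag: Yellow plastic tag: stiff plate 60 mm wide (its y), 5 mm thick (x), 100 mm tall (z), about 80 g, white patch low on both faces, one 26 mm round hole. Origin: centre of the bottom edge, z up. Hole centre 68 mm above the origin; 19 mm of plate above the hole. Starts upright in one of the rack's slots, 78 mm standing out; lift straight up over 22 mm to clear it. Either face may go to the peg.
- yellow_tag_hole (a point): Centre of the yellow tag's 26 mm hole, 68 mm above the tag's bottom edge; x is along the hole's axis.
- rack: Grey plastic block 150 x 90 x 30 mm, fixed. Origin: centre of its underside. Two slots, 7 mm wide, 62 mm long, 22 mm deep, run along its y at x = -40 and +40 mm, a tag upright in each (slot floor 8 mm above the bench). Rack and tag stand lie to the left and right of the valve, either way round.
- stand: Tag stand, fixed: grey foot 100 mm diameter, 12 mm high; steel post 18 mm diameter, 158 mm tall. Origin: centre of the underside. An 8 mm peg runs level from the post along the stand's -x (roughly to the robot), centre line 150 mm high, to 78 mm from the post's axis, then bends up to its end at 84 mm, 155 mm high (top 159 mm). A hung tag's hole centre is 9 mm below the peg's centre line.
- peg_mid (a point): Point on the peg's centre line, 50 mm from the post's axis, 150 mm above the bench; axes as the stand's (the peg points along -x).
- peg_tip (a point): Centre of the peg's upturned end, 84 mm from the post's axis, 155 mm above the bench.
- valve: Brass valve on an aluminium plate 150 x 120 x 12 mm, fixed. Origin: centre of the plate's underside, on the vertical stem axis. A yellow mark lies on the plate at its +x edge: when shut, the crank grip stands on that side, in line with stem and mark. Red handwheel on top, about the stem: rim centre line 55 mm from the axis, 92 mm above the bench, rim 12 mm thick (top at 98 mm).
- wheel (a joint): Handwheel angle, rad: 0 = shut on a hard stop; grows counter-clockwise seen from above as it opens (6.283 a turn), to 20.7 at the open stop. Two turns open = 12.566. Found 0.45 to 1.1 turns open. Friction 0.12 N m (about 2 N at the grip) keeps it where left. In the valve's frame the crank grip lies at this angle from +x towards +y.
- grip (a point): Middle of the black crank grip, 125 mm above the bench: an upright round handle, 18 mm diameter, 48 mm tall (foot at 99 mm, top at 147 mm), on the wheel's rim 55 mm from the stem axis. It spins freely on its own axis, so fingers that pinch it from above can lead it round in a circle without turning.
- crank: The same black crank grip; origin at its foot's centre, 99 mm above the bench. It spins freely, so its x and y axes mean nothing.
- blue_tag: Blue tag, the same size and form as the yellow one, upright in the other slot of the rack. Not to be disturbed.
- bearing_a: Steel ball bearing, 52 mm diameter, 15 mm high, on the bench; origin at the centre of its underside. A bystander.
- bearing_b: Second steel bearing, as bearing_a. A bystander.
- white_ring: White plastic ring, 48 mm diameter, 10 mm high, on the bench. A bystander.
- spanner: Steel spanner lying on the bench beyond the valve. A bystander.
- driver: Screwdriver with a yellow handle lying on the bench beyond the valve. A bystander.
- jaw_block: Black steel vise jaw, 70 x 50 x 50 mm, on the bench beyond the valve. A bystander.
Mind the look-alikes: they are no part of the job. What is shaped like the valve but brown or turquoise is not meant.

How it is judged:
On the way, in this order (a step that is already met when the one before it is completed fails the run):
1. the yellow tag hangs by its hole on the stand's peg, let go (x of yellow_tag_hole in the frame of stand between -0.083 and -0.008 m and y of yellow_tag_hole in the frame of stand between -0.013 and 0.013 m and z of yellow_tag_hole in the frame of stand between 0.134 and 0.152 m and contact force between yellow_tag and stand above 0.2 N and contact force between yellow_tag and the arm below 0.05 N and contact force between yellow_tag and the fingers below 0.05 N and linear speed of yellow_tag below 0.05 m/s), for 0.3 s.
2. the valve is shut against its stop (within 0.12 rad), the tag still hanging (value of joint wheel below 0.12 rad and x of yellow_tag_hole in the frame of stand between -0.083 and -0.008 m and y of yellow_tag_hole in the frame of stand between -0.013 and 0.013 m and z of yellow_tag_hole in the frame of stand between 0.134 and 0.152 m), for 0.2 s.
At the end, for the whole second after the job is handed in: The yellow tag hangs still and free of the robot by its hole on the peg (hole centre within 13 mm sideways, peg carrying it); the wheel rests 12.566 rad (two turns) open from its stop, within 0.25 rad; the fingers hold the crank grip with more than 3 N; bystanders within 40 mm of where they were (all of step 1 and value of joint wheel between 12.316 and 12.816 rad and velocity of joint wheel between -0.1 and 0.1 rad/s and contact force between the fingers and crank above 3 N); the arm keeps its last pose, push and grip.
It fails at once if the blue tag is moved by more than 40 mm (distance of blue_tag from where it was at the start of the episode above 0.04 m).
It fails at once if another thing on the bench is moved by more than 40 mm (distance of any of bearing_a, bearing_b, white_ring, spanner, driver, jaw_block from where it was at the start of the episode above 0.04 m).
It also fails if it takes over 72 s, if anything falls off the work surface, if the arm or the gripper's body presses on something with over 40 N, if the wrist force passes 120 N, or if a joint passes its speed limit or range.

## Working session

There is one attempt and no reset: what is moved stays moved. The work goes in short steps, Python scripts to look and compute and a shell command to move; the robot and the scene stay as the last step left them, time stands still between calls to the robot, and variables do not carry over. Pictures are saved under pics/ and viewed, at most 10 in all, crops included, and the job is handed in when it is done.

```bash
mkdir -p pics
cat > h.py <<'E'
import numpy as np,cv2
from bench import robot
def grab(n):
    im=robot.get_image(n); return im
def foc(im): return 240/np.tan(np.radians(im["vertical_fov"])/2)
def cloud(im):
    f=foc(im); z=im["z_map"]; v,u=np.mgrid[0:480,0:640]
    P=np.stack([(u-im["cx"])/f*z,(v-im["cy"])/f*z,z,np.ones_like(z)],-1)
    W=P@np.linalg.inv(im["camera_from_world"]).T
    W[z==0]=np.nan
    return W[...,:3]
E
python3 - <<'E'
from h import *
s=robot.sense();print(s)
for n in("scene","top"):
    im=grab(n);cv2.imwrite(f"pics/{n}0.png",im["pixels"]);np.savez(f"{n}0.npz",**im)
    print(n,im["vertical_fov"],im["cx"],im["cy"],np.linalg.inv(im["camera_from_world"]).round(3).tolist())
E
```

```text
{'time': 0.0, 'joint_positions': array([ 1.00847569,  0.59213536,  0.04832099,  1.60985125, -0.03330019,
        0.9426681 , -0.03371077]), 'dq': array([-0.0012437 ,  0.00011909,  0.00193655,  0.00028446, -0.001047  ,
        0.0013797 ,  0.0018596 ]), 'joint_efforts': array([ 9.18043770e-04, -5.48677111e+01,  1.54671393e+00, -1.98116845e+01,
        9.29121132e-03,  8.75784113e-03, -3.30270467e-06]), 'position': array([ 0.32719705, -0.646034  ,  0.23011894]), 'tool_rot': array([-3.13934015e+00,  1.40169148e-04,  4.68872126e-01]), 'ft_force': array([-0.11346222, -0.88226229, -0.88021209]), 'ft_torque': array([ 0.01240542, -0.00220606, -0.02339315]), 'finger_force': 0.0, 'finger_gap': 0.9976993043092519}
scene 43.55947503598564 321.32801486037 229.63266662140296 [[-0.029, 0.82, -0.572, 1.22], [1.0, 0.022, -0.019, 0.075], [-0.003, -0.573, -0.82, 1.163], [0.0, 0.0, 0.0, 1.0]]
top 42.84876757221028 313.0346856955547 246.60047825318307 [[-0.008, -0.988, 0.157, 0.29], [-1.0, 0.01, 0.014, 0.045], [-0.015, -0.157, -0.987, 1.399], [0.0, 0.0, 0.0, 1.0]]
```

View pics/scene0.png

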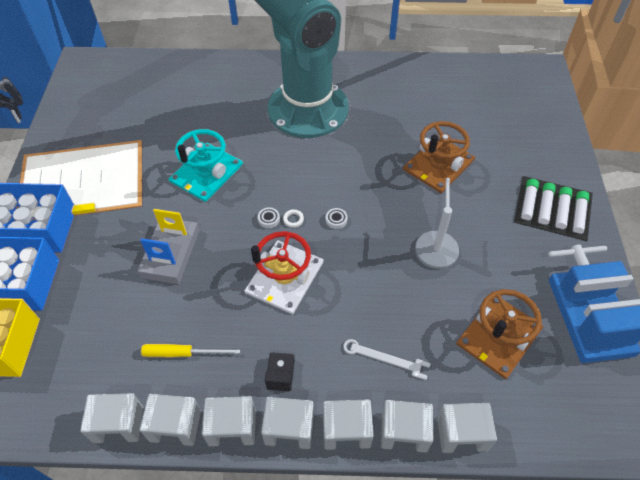

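View pics/top0.png

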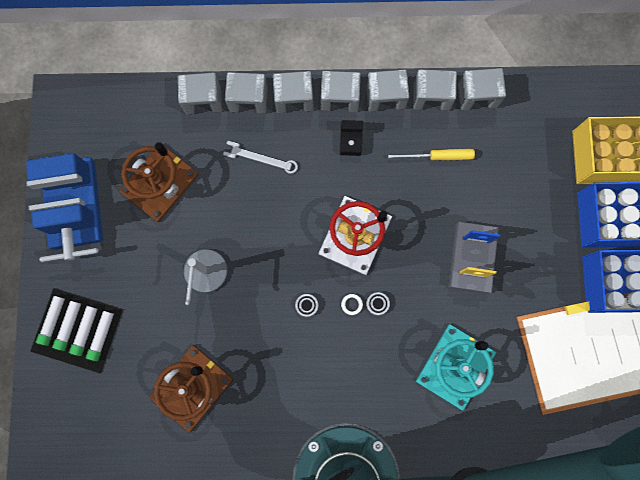

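The scene view shows the rack at (170,250) with the yellow tag at (169,221), the red valve at (284,265) with its mark near (269,298), and the stand at (437,248). The top view shows the yellow tag at (478,271), the grip at (382,216), and the stand foot at (206,270) with its peg running to (187,303).

```bash
python3 - <<'E'
from h import *
C={n:np.load(f"{n}0.npz") for n in("scene","top")}
W={n:cloud(C[n]) for n in C}
def seg(n,box,f,zr,name):
    u0,v0,u1,v1=box; p=C[n]["pixels"][v0:v1,u0:u1].astype(int); w=W[n][v0:v1,u0:u1]
    b,g,r=p[...,0],p[...,1],p[...,2]
    m=f(b,g,r)&(w[...,2]>zr[0])&(w[...,2]<zr[1]); q=w[m]
    if len(q)<3: print(n,name,len(q));return q
    c=np.median(q,0); _,_,V=np.linalg.svd(q[:,:2]-q[:,:2].mean(0),full_matrices=False)
    print(n,name,len(q),"med",c.round(4),"min",q.min(0).round(3),"max",q.max(0).round(3),"xyaxis deg",np.degrees(np.arctan2(V[0,1],V[0,0])).round(1))
    return q
yel=lambda b,g,r:(r>150)&(g>120)&(b<100)
red=lambda b,g,r:(r>130)&(g<60)&(b<60)
blk=lambda b,g,r:(r<45)&(g<45)&(b<45)
blu=lambda b,g,r:(b>120)&(r<80)
any_=lambda b,g,r:r>-1
for n,bx in(("scene",(145,195,195,250)),("top",(455,255,505,285))): seg(n,bx,yel,(.02,.2),"ytag")
for n,bx in(("scene",(140,230,180,265)),("top",(455,225,505,250))): seg(n,bx,blu,(.02,.2),"btag")
for n,bx in(("scene",(135,190,205,290)),("top",(440,210,520,300))): seg(n,bx,any_,(.025,.035),"racktop")
for n,bx in(("scene",(240,225,330,310)),("top",(315,190,400,275))):
    q=seg(n,bx,red,(.085,.105),"wheel")
    A=np.c_[2*q[:,:2],np.ones(len(q))]; rr=np.hypot(*(q[:,:2]-[(q[:,0].min()+q[:,0].max())/2,(q[:,1].min()+q[:,1].max())/2]).T)
    k=rr>.045; s=np.linalg.lstsq(A[k],(q[k,:2]**2).sum(1),rcond=None)[0]; print(" centre",s[:2].round(4),"R",np.sqrt(s[2]+s[:2]@s[:2]).round(4))
    seg(n,bx,yel,(.008,.02),"mark"); seg(n,bx,blk,(.103,.16),"grip"); seg(n,bx,blk,(.144,.16),"griptop"); seg(n,bx,any_,(.008,.016),"plate")
    q=seg(n,bx,any_,(.008,.016),"plate"); print(" rect",cv2.minAreaRect(q[:,:2].astype(np.float32)))
for n,bx in(("scene",(405,175,465,272)),("top",(170,240,235,312))):
    seg(n,bx,any_,(.008,.016),"foot"); seg(n,bx,any_,(.1,.143),"post")
    q=seg(n,bx,any_,(.144,.17),"peg")
    q=q[np.argsort(q[:,0])]; print(q[::max(1,len(q)//12)].round(3).tolist())
E
python3 - <<'E'
import cv2
a=cv2.imread('pics/top0.png');s=cv2.imread('pics/scene0.png')
import numpy as np
r=lambda im,x,y,w,h:cv2.resize(im[y:y+h,x:x+w],(400,300),interpolation=cv2.INTER_CUBIC)
cv2.imwrite('pics/c1.png',np.vstack([np.hstack([r(a,310,185,100,75+0),r(a,160,240,100,75)]),np.hstack([r(s,235,230,110,83),r(s,390,180,120,90)])]))
E
```

```text
scene ytag 467 med [ 0.4447 -0.2892  0.0763] min [ 0.435 -0.322  0.023] max [ 0.454 -0.26   0.112] xyaxis deg -99.0
top ytag 193 med [ 0.4422 -0.2899  0.0879] min [ 0.435 -0.323  0.026] max [ 0.454 -0.263  0.114] xyaxis deg 80.1
scene btag 442 med [ 0.5236 -0.302   0.0772] min [ 0.514 -0.336  0.025] max [ 0.532 -0.272  0.111] xyaxis deg 80.7
top btag 247 med [ 0.5208 -0.3047  0.0811] min [ 0.514 -0.335  0.025] max [ 0.541 -0.275  0.114] xyaxis deg 80.5
scene racktop 1424 med [ 0.4927 -0.2876  0.0284] min [ 0.405 -0.352  0.025] max [ 0.564 -0.241  0.035] xyaxis deg -16.2
top racktop 2038 med [ 0.4799 -0.2957  0.0302] min [ 0.401 -0.357  0.025] max [ 0.562 -0.244  0.035] xyaxis deg 172.8
scene wheel 695 med [ 0.5476 -0.0256  0.0951] min [ 0.482 -0.083  0.087] max [0.6   0.027 0.103] xyaxis deg 2.1
 centre [ 0.5418 -0.0299] R 0.0541
scene mark 47 med [ 0.5637 -0.0419  0.0156] min [ 0.537 -0.064  0.008] max [ 0.607 -0.009  0.02 ] xyaxis deg -40.2
scene grip 73 med [ 0.5655 -0.0811  0.1275] min [ 0.561 -0.088  0.103] max [ 0.57  -0.075  0.147] xyaxis deg -83.6
scene griptop 3 med [ 0.5669
[... 1781 characters left out ...]
 [0.459, 0.311, 0.157], [0.463, 0.315, 0.156], [0.466, 0.321, 0.146], [0.467, 0.319, 0.158]]
top foot 970 med [0.4556 0.3036 0.0116] min [0.408 0.246 0.008] max [0.509 0.392 0.016] xyaxis deg 165.3
top post 38 med [0.4546 0.305  0.1228] min [0.45  0.302 0.1  ] max [0.466 0.316 0.143] xyaxis deg 145.2
top peg 215 med [0.4281 0.3147 0.1539] min [0.372 0.303 0.145] max [0.467 0.323 0.166] xyaxis deg 174.4
[[0.372, 0.317, 0.161], [0.381, 0.316, 0.154], [0.389, 0.318, 0.155], [0.399, 0.316, 0.156], [0.408, 0.32, 0.151], [0.416, 0.312, 0.15], [0.426, 0.313, 0.157], [0.434, 0.313, 0.155], [0.442, 0.31, 0.154], [0.452, 0.309, 0.158], [0.456, 0.311, 0.16], [0.46, 0.305, 0.158], [0.464, 0.305, 0.148]]
```

View pics/c1.png

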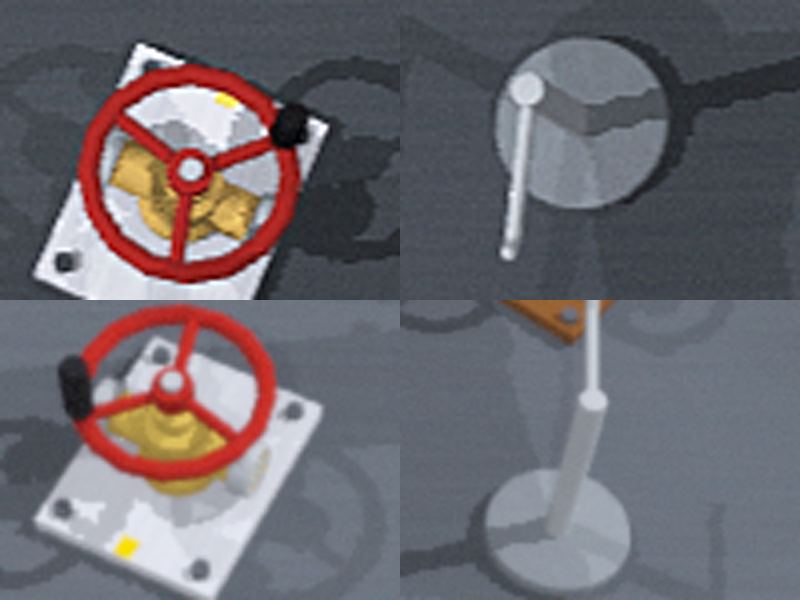

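Stem axis at about (0.540, −0.030). The mark is at −25° and the grip at −70°, so the wheel is about 0.875 turns open. The yellow tag is at (0.4435, −0.291), and the post at (0.46, 0.311) with its peg towards −x at about −6°. I'll move over the tag.

```bash
python3 -m handwheel '[[0.6,[0.39,0.8,0],[0,0,0.15]],[0.6,[0.39,0.8,0],[0,0,0.15]],[0.6,[0.39,0.8,0],[0,0,0.15]],[0.6,[0.39,0.8,0],[0,0,0.15]]]'
python3 -m handwheel '[[0.6,[0.38,0.8,0],[0,0,0.148]],[0.6,[0.38,0.8,0],[0,0,0.148]],[0.6,[0.38,0.8,0],[0,0,0.148]],[0.6,[0.38,0.8,0],[0,0,0.148]]]'
python3 -m handwheel '[[0.6,[0,0.77,-0.1],[0,0,0]],[0.6,[0,0.77,-0.1],[0,0,0]],[0.6,[0,0.77,-0.1],[0,0,0]],[0.6,[0,0.77,-0.1],[0,0,0]]]'
python3 - <<'E'
from h import *
s=robot.sense();im=grab("wrist");cv2.imwrite("pics/w1.png",im["pixels"]);np.savez("w1.npz",pos=s["position"],rot=s["tool_rot"],**im)
print(s["position"],s["tool_rot"],s["joint_positions"],im["vertical_fov"],im["cx"],im["cy"],im["tool_from_camera"])
E
```

```text
time: 0.6
position: [0.3867, -0.5254, 0.231]
tool_rot: [-3.141, -0.001, 0.941]
ft_force: [0.6, 0.5, 0.4]
finger_gap: 0.6
finger_force: 0.0
time: 1.1
position: [0.4428, -0.4074, 0.2312]
tool_rot: [-3.141, 0.0, 1.402]
ft_force: [-0.3, -1.1, 0.4]
finger_gap: 0.598
finger_force: 0.0
time: 1.6
position: [0.4427, -0.294, 0.2164]
tool_rot: [3.141, 0.002, 1.4]
ft_force: [0.1, -0.4, 1.0]
finger_gap: 0.595
finger_force: 0.0
[ 0.44266346 -0.29396228  0.21641131] [3.14113653e+00 1.68782624e-03 1.40020273e+00] [ 0.68589129  0.37778577 -0.23969924  2.05073833  0.1344689   0.72648287
  0.19122157] 65.70646984690485 314.8027764215813 241.18887723185892 [[-8.50768110e-05 -9.53219173e-01 -3.02280005e-01  7.77395346e-02]
 [ 9.99999822e-01  9.74650727e-05 -5.88799686e-04  2.25626672e-04]
 [ 5.90716893e-04 -3.02280001e-01  9.53218995e-01 -1.42960096e-01]
 [ 0.00000000e+00  0.00000000e+00  0.00000000e+00  1.00000000e+00]]
```

View pics/w1.png

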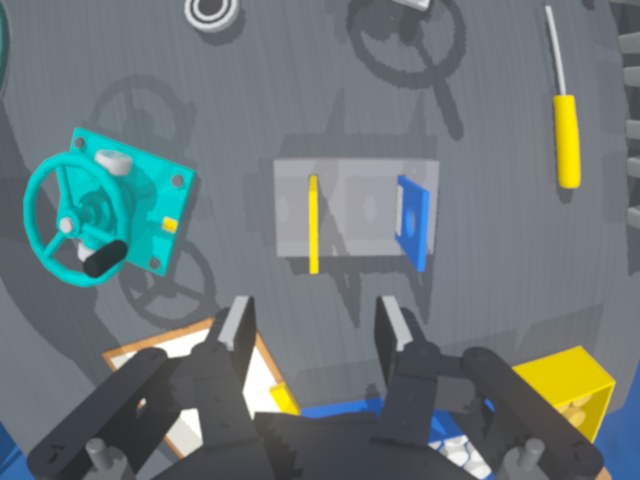

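The wrist view shows the yellow tag edge-on at (314,176–272), centred between the fingertips (about 315) and parallel to them. Next I'll measure it here.

```bash
cat >> h.py <<'E'
from scipy.spatial.transform import Rotation as Ro
def wcloud(im,pos,rot):
    f=240/np.tan(np.radians(float(im["vertical_fov"]))/2); z=im["z_map"]; v,u=np.mgrid[0:480,0:640]
    dx,dy=u-im["cx"],v-im["cy"]; r=np.hypot(dx,dy)+1e-9; t=np.tan(r/f)
    P=np.stack([dx/r*t*z,dy/r*t*z,z,np.ones_like(z)],-1)@im["tool_from_camera"].T
    W=P[...,:3]@Ro.from_euler('xyz',rot).as_matrix().T+pos; W[z==0]=np.nan
    return W
E
python3 - <<'E'
from h import *
d=np.load("w1.npz"); W=wcloud(d,d["pos"],d["rot"]); p=d["pixels"].astype(int)
m=(p[...,2]>150)&(p[...,1]>120)&(p[...,0]<100); m[:,:300]=0;m[:,330:]=0;m[:150]=0;m[280:]=0
q=W[m]; print(len(q),np.median(q,0),q.min(0),q.max(0))
t=q[q[:,2]>np.nanpercentile(q[:,2],50)]; print("top",np.median(t,0),t.min(0),t.max(0)); print(np.polyfit(t[:,1],t[:,0],1))
r=W[160:255,335:390]; print("rack z",np.nanmedian(r[...,2]))
E
```

```text
718 [nan nan nan] [nan nan nan] [nan nan nan]
top [ 0.44229016 -0.28997217  0.10853276] [ 0.4359044  -0.31918286  0.10802778] [ 0.44859815 -0.26068023  0.11085325]
[0.15020764 0.48582318]
rack z 0.03029473206104666
```

```bash
python3 -m handwheel '[[0.6,[0,0.02,-0.4],[0,0,0]],[0.6,[0,0.02,-0.7],[0,0,0]],[0.6,[0,0.02,-0.83],[0,0,0]],[0.6,[0,0.02,-0.83],[0,0,0]],[0,[0,0.02,-0.83],[0,0,0]],[0,[0,0.02,-0.83],[0,0,0]],[0,[0,0.02,-0.83],[0,0,0]],[0,[0,0.02,-0.83],[0,0,0]],[0,[0,0.02,-0.83],[0,0,0]],[0,[0,0.02,-0.83],[0,0,0]]]'
```

```text
time: 2.9
position: [0.4433, -0.289, 0.093]
tool_rot: [3.14, 0.001, 1.405]
ft_force: [-2.1, -1.0, 6.1]
finger_gap: 0.039
finger_force: 60.6
```

```bash
python3 -m handwheel '[[0,[0,0,0.2],[0,0,0]],[0,[0,0,0.5],[0,0,0]],[0,[0,0,0.8],[0,0,0]],[0,[0,0,1],[0,0,0]],[0,[0,0,1],[0,0,0]]]'
python3 -m handwheel '[[0,[-0.05,0.25,0],[0,0,0]],[0,[-0.1,0.6,0],[0,0,0]],[0,[-0.2,0.95,0],[0,0,0]]]'
python3 -m handwheel '[[0,[-0.1,0.35,0],[0,0,0]],[0,[-0.2,0.7,0],[0,0,0]],[0,[-0.2,1,0],[0,0,0]]]'
python3 -m handwheel '[[0,[-0.1,0.35,0],[0,0,0]],[0,[-0.2,0.7,0],[0,0,0]],[0,[-0.2,1,0],[0,0,0.02]]]'
python3 -m handwheel '[[0,[-0.05,0.35,0],[0,0,0]],[0,[-0.12,0.7,0],[0,0,0]],[0,[-0.12,1,0],[0,0,0]],[0,[-0.12,1,0],[0,0,0]],[0,[-0.12,1,0],[0,0,0]],[0,[-0.12,1,0],[0,0,0]]]'
python3 - <<'E'
from h import *
s=robot.sense();im=grab("wrist");cv2.imwrite("pics/w2.png",im["pixels"]);np.savez("w2.npz",pos=s["position"],rot=s["tool_rot"],**im)
print(s["position"],s["tool_rot"],s["joint_positions"],s["finger_gap"])
E
```

```text
time: 3.52
position: [0.4446, -0.289, 0.2446]
tool_rot: [3.136, 0.002, 1.405]
ft_force: [-0.8, -0.0, -0.7]
finger_gap: 0.044
finger_force: 59.6
time: 3.9
position: [0.4123, -0.1441, 0.2408]
tool_rot: [-3.14, -0.001, 1.405]
ft_force: [1.2, 0.1, -0.5]
finger_gap: 0.038
finger_force: 59.6
time: 4.28
position: [0.3802, 0.0055, 0.2407]
tool_rot: [-3.139, 0.001, 1.406]
ft_force: [1.4, -0.2, -0.4]
finger_gap: 0.04
finger_force: 59.6
time: 4.65
position: [0.3506, 0.1551, 0.2408]
tool_rot: [-3.14, 0.002, 1.471]
ft_force: [0.4, -0.8, 0.3]
finger_gap: 0.037
finger_force: 59.6
time: 5.4
position: [0.3349, 0.3021, 0.2411]
tool_rot: [-3.141, 0.002, 1.466]
ft_force: [0.3, 0.3, -1.1]
finger_gap: 0.04
finger_force: 59.6
[0.33489464 0.30213153 0.2410859 ] [-3.14075060e+00  2.32656808e-03  1.46584757e+00] [-0.33261374  0.2809524  -0.60498691  2.17319005  0.23379965  0.75155288
 -1.19664122] 0.03974696515344718
```

View pics/w2.png

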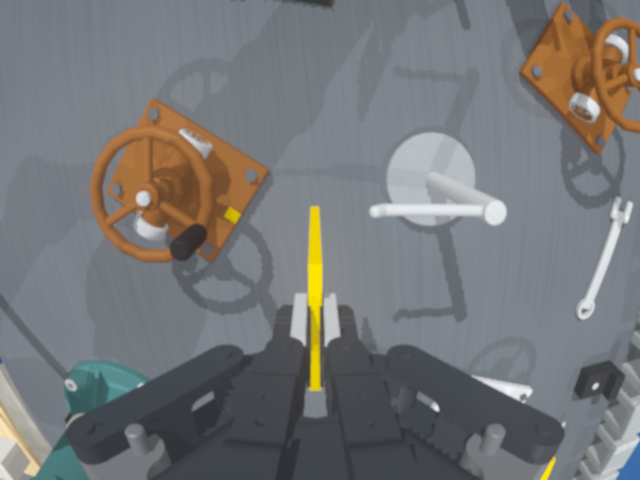

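The wrist view shows the tag held edge-on at (315,207–390), and the peg running level from its tip (375,211) to the post top (495,212). I'll measure both in the same frame.

```bash
cat > m2.py <<'E'
from h import *
import sys
d=np.load(sys.argv[1]); W=wcloud(d,d["pos"],d["rot"]); p=d["pixels"].astype(int)
q=W[150:260,340:530].reshape(-1,3); q=q[np.isfinite(q).all(1)]; q=q[(q[:,2]>.135)&(q[:,2]<.18)]
print("peg",len(q),q.min(0),q.max(0))
for x in np.arange(.365,.48,.01):
    k=q[abs(q[:,0]-x)<.005]
    if len(k): print(round(x,3),len(k),((k.min(0)+k.max(0))/2).round(4),k[:,2].max().round(4))
m=(p[...,2]>150)&(p[...,1]>120)&(p[...,0]<100); m[:,:300]=0;m[:,335:]=0;m[:200]=0;m[400:]=0
q=W[m];q=q[np.isfinite(q).all(1)];print("tag",len(q),q.min(0),q.max(0),np.median(q,0))
E
python3 m2.py w2.npz
```

```text
peg 2000 [0.37208197 0.30700911 0.13504028] [0.46756482 0.32708896 0.16067638]
0.375 144 [0.376  0.3231 0.1567] 0.1607
0.385 178 [0.385  0.3226 0.1538] 0.1574
0.395 191 [0.395  0.3213 0.152 ] 0.1556
0.405 177 [0.405  0.3206 0.1527] 0.1559
0.415 167 [0.4149 0.3197 0.1528] 0.156
0.425 166 [0.425  0.3189 0.1531] 0.1558
0.435 150 [0.435  0.3177 0.1531] 0.1557
0.445 162 [0.445  0.3165 0.1534] 0.1576
0.455 487 [0.455  0.316  0.1474] 0.1599
0.465 178 [0.4638 0.3158 0.1473] 0.1595
tag 1979 [ 0.30109459  0.05630176 -0.00105921] [0.3404451  0.33117048 0.27967452] [0.33623106 0.31794644 0.2560274 ]
```

```bash
python3 -m handwheel '[[0,[0,0.17,-0.2],[0,0,0]],[0,[0,0.17,-0.4],[0,0,0]],[0,[0,0.17,-0.46],[0,0,0]],[0,[0,0.17,-0.46],[0,0,0]],[0,[0,0.17,-0.46],[0,0,0]],[0,[0,0.17,-0.46],[0,0,0]]]'
python3 -m handwheel '[[0,[0.1,-0.01,0],[0,0,0]],[0,[0.2,-0.02,0],[0,0,0]],[0,[0.27,-0.025,0],[0,0,0]],[0,[0.33,-0.03,0],[0,0,0]],[0,[0.33,-0.03,0],[0,0,0]],[0,[0.33,-0.03,0],[0,0,0]]]'
python3 - <<'E'
from h import *
o=[]
for n,b in(("scene",(390,160)),("top",(150,240))):
    im=grab(n);o.append(cv2.resize(im["pixels"][b[1]:b[1]+90,b[0]:b[0]+100],(400,360),interpolation=cv2.INTER_CUBIC))
cv2.imwrite("pics/c2.png",np.hstack(o))
E
```

```text
time: 6.2
position: [0.3356, 0.33, 0.1737]
tool_rot: [3.14, -0.001, 1.467]
ft_force: [-0.4, 1.2, 0.2]
finger_gap: 0.037
finger_force: 59.6
time: 6.95
position: [0.3841, 0.3252, 0.1727]
tool_rot: [-3.141, 0.0, 1.468]
ft_force: [-0.1, 0.1, -1.6]
finger_gap: 0.04
finger_force: 59.6
```

View pics/c2.png

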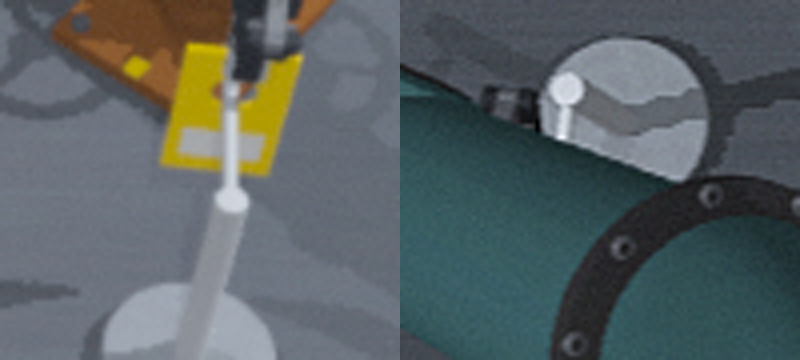

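The scene crop shows the peg entering the tag's hole, with no contact force. I'll slide on, lower, let go and lift off.

```bash
python3 -m handwheel '[[0,[0.07,-0.012,0],[0,0,0]],[0,[0.14,-0.025,0],[0,0,0]],[0,[0.14,-0.025,0],[0,0,0]],[0,[0.14,-0.025,-0.05],[0,0,0]],[0,[0.14,-0.025,-0.08],[0,0,0]],[0,[0.14,-0.025,-0.08],[0,0,0]],[0,[0.14,-0.025,-0.08],[0,0,0]]]'
```

```text
time: 7.92
position: [0.4054, 0.3216, 0.1607]
tool_rot: [-3.141, 0.0, 1.468]
ft_force: [0.5, -0.2, -0.3]
finger_gap: 0.041
finger_force: 59.6
```

```bash
python3 -m handwheel '[[0.1,[0,0,0],[0,0,0]],[0.2,[0,0,0],[0,0,0]],[0.25,[0,0,0],[0,0,0]],[0.25,[0,0,0],[0,0,0]],[0.25,[0,0,0],[0,0,0]],[0.25,[0,0,0.1],[0,0,0]],[0.25,[0,0,0.3],[0,0,0]],[0.25,[0,0,0.6],[0,0,0]],[0.25,[0,0,0.6],[0,0,0]],[0.25,[0,0,0.6],[0,0,0]]]'
python3 - <<'E'
from h import *
o=[]
for n,b in(("scene",(390,160)),("top",(150,240))):
    im=grab(n);o.append(cv2.resize(im["pixels"][b[1]:b[1]+90,b[0]:b[0]+100],(400,360),interpolation=cv2.INTER_CUBIC))
    if n=="scene":
        W=cloud(im);p=im["pixels"].astype(int);m=(p[...,2]>150)&(p[...,1]>120)&(p[...,0]<100);m[:,:390]=0;m[:,490:]=0;m[260:]=0
        q=W[m];q=q[(q[:,2]>.05)];print(len(q),q.min(0),q.max(0))
cv2.imwrite("pics/c3.png",np.hstack(o))
E
```

```text
time: 9.18
position: [0.4055, 0.3212, 0.2512]
tool_rot: [3.141, -0.0, 1.468]
ft_force: [-0.4, -0.0, -0.3]
finger_gap: 0.251
finger_force: 0.0
593 [0.39880493 0.28906974 0.07079142] [0.4151697  0.35002318 0.17619321]
```

View pics/c3.png

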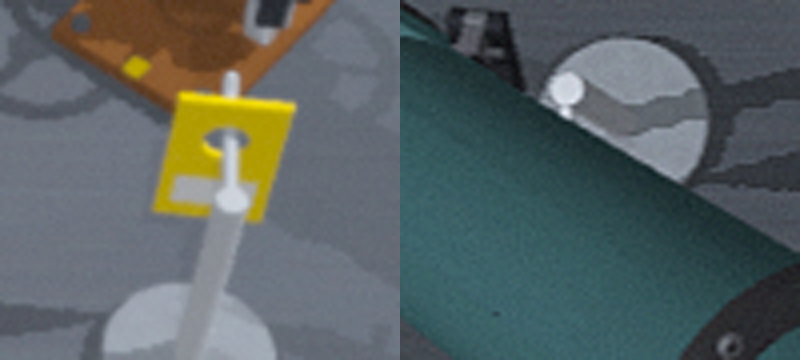

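The tag hangs free on the peg: the crop shows the peg through the hole, the tag's bottom edge at 71 mm, and the fingers well above. On to the crank.

```bash
python3 -m handwheel '[[0.5,[0.12,-0.3,0],[0,0,0]],[0.5,[0.23,-0.6,0],[0,0,0]],[0.5,[0.34,-0.9,0],[0,0,0]]]'
python3 -m handwheel '[[0.5,[0.12,-0.3,0],[0,0,0]],[0.5,[0.23,-0.6,0],[0,0,0]],[0.5,[0.34,-0.9,0],[0,0,0]]]'
python3 -m handwheel '[[0.5,[0.12,-0.3,0],[0,0,0]],[0.5,[0.23,-0.6,0],[0,0,0]],[0.5,[0.34,-0.9,0],[0,0,0]],[0.5,[0.34,-0.9,0],[0,0,0]],[0.5,[0.34,-0.9,0],[0,0,0]],[0.5,[0.34,-0.9,0],[0,0,0]]]'
python3 - <<'E'
from h import *
s=robot.sense();im=grab("wrist");cv2.imwrite("pics/w3.png",im["pixels"]);np.savez("w3.npz",pos=s["position"],rot=s["tool_rot"],**im)
print(s["position"],s["tool_rot"],s["joint_positions"])
W=wcloud(im,s["position"],s["tool_rot"]);p=im["pixels"].astype(int);b,g,r=p[...,0],p[...,1],p[...,2]
near=(np.hypot(W[...,0]-.54,W[...,1]+.03)<.09)
def f(n,m):
    q=W[m&near]; print(n,len(q),np.median(q,0),(q.min(0)+q.max(0))/2,q.min(0),q.max(0)); return q
k=f("grip",(r<50)&(g<50)&(b<50)&(W[...,2]>.105)&(W[...,2]<.155))
f("griptop",(r<60)&(g<60)&(b<60)&(W[...,2]>.143)&(W[...,2]<.155))
f("mark",(r>150)&(g>120)&(b<100)&(W[...,2]<.02))
q=f("wheel",(r>120)&(g<60)&(b<60)&(W[...,2]>.09)&(W[...,2]<.105))
rr=np.hypot(q[:,0]-.54,q[:,1]+.03);q=q[rr>.045]
S=np.linalg.lstsq(np.c_[2*q[:,:2],np.ones(len(q))],(q[:,:2]**2).sum(1),rcond=None)[0];print("centre",S[:2],np.sqrt(S[2]+S[:2]@S[:2]))
E
```

```text
time: 9.65
position: [0.4563, 0.1849, 0.2497]
tool_rot: [-3.139, 0.001, 1.469]
ft_force: [-0.0, -0.1, -0.3]
finger_gap: 0.496
finger_force: 0.0
time: 10.02
position: [0.5072, 0.0498, 0.2497]
tool_rot: [-3.139, 0.0, 1.468]
ft_force: [0.3, 0.6, -0.7]
finger_gap: 0.502
finger_force: 0.0
time: 10.78
position: [0.5579, -0.0816, 0.2504]
tool_rot: [-3.14, -0.001, 1.471]
ft_force: [0.7, 0.1, -0.1]
finger_gap: 0.497
finger_force: 0.0
[ 0.55790852 -0.08158685  0.25038746] [-3.14031351e+00 -7.06549259e-04  1.47088351e+00] [ 0.43082716  0.40226105 -0.4834387   1.94157728  0.24228257  0.85566114
 -0.2799836 ]
  return _methods._mean(a, axis=axis, dtype=dtype,
  ret = um.true_divide(
Traceback (most recent call last):
ValueError: zero-size array to reduction operation minimum which has no identity
```

View pics/w3.png

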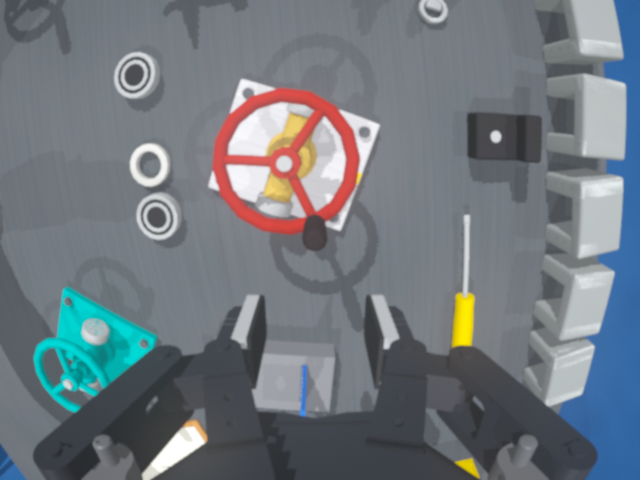

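The wrist view shows the grip at (315,233), in line with the finger middle (315), and the wheel centred at (285,163). I'll redo the measurement using the grip's height rather than its colour.

Run:
```python
from h import *
d=np.load("w3.npz");W=wcloud(d,d["pos"],d["rot"]);p=d["pixels"].astype(int);b,g,r=p[...,0],p[...,1],p[...,2]
near=np.hypot(W[...,0]-.54,W[...,1]+.03)<.1
near[270:]=0
def f(n,m):
    q=W[m&near]; print(n,len(q))
    if len(q): print(np.median(q,0).round(4),((q.min(0)+q.max(0))/2).round(4),q.min(0).round(4),q.max(0).round(4))
    return q
f("grip",(W[...,2]>.108)&(W[...,2]<.16)); f("griptop",(W[...,2]>.143)&(W[...,2]<.16))
f("hub",(W[...,2]>.1)&(W[...,2]<.12)&(np.hypot(W[...,0]-.54,W[...,1]+.03)<.025))
f("mark",(r>150)&(g>120)&(b<100)&(W[...,2]<.02)&(W[...,0]>.57))
q=f("wheel",(r>120)&(g<70)&(b<70)&(W[...,2]>.085)&(W[...,2]<.105))
q=q[np.hypot(q[:,0]-.54,q[:,1]+.03)>.045]
S=np.linalg.lstsq(np.c_[2*q[:,:2],np.ones(len(q))],(q[:,:2]**2).sum(1),rcond=None)[0];print("centre",S[:2],np.sqrt(S[2]+S[:2]@S[:2]))
```

```text
grip 730
[ 0.5578 -0.0772  0.1454] [ 0.5577 -0.0809  0.1287] [ 0.5487 -0.0899  0.1083] [ 0.5666 -0.072   0.1491]
griptop 460
[ 0.5576 -0.0803  0.1469] [ 0.5577 -0.081   0.1461] [ 0.5489 -0.0899  0.143 ] [ 0.5665 -0.0722  0.1491]
hub 567
[ 0.5386 -0.0291  0.101 ] [ 0.5386 -0.0298  0.1035] [ 0.5265 -0.042   0.1   ] [ 0.5507 -0.0176  0.1069]
mark 16
[ 0.6046 -0.0597  0.0131] [ 0.605  -0.0604  0.0133] [ 0.6032 -0.0646  0.0125] [ 0.6068 -0.0562  0.014 ]
wheel 131
[ 0.5394 -0.0849  0.098 ] [ 0.5472 -0.0813  0.1001] [ 0.5202 -0.0879  0.0958] [ 0.5743 -0.0747  0.1044]
centre [ 0.54096599 -0.04092929] 0.045336324334911915
```

```bash
python3 -m handwheel '[[0.5,[0,0,-0.3],[0,0,0]],[0.5,[0,0,-0.6],[0,0,0]],[0.5,[0,0,-0.85],[0,0,0]],[0.5,[0,0,-0.92],[0,0,0]],[0.5,[0,0,-0.92],[0,0,0]],[0,[0,0,-0.92],[0,0,0]],[0,[0,0,-0.92],[0,0,0]],[0,[0,0,-0.92],[0,0,0]],[0,[0,0,-0.92],[0,0,0]],[0,[0,0,-0.92],[0,0,0]],[0,[0,0,-0.92],[0,0,0]]]'
python3 - <<'E'
from h import *
p=robot.sense()["position"];print(p)
c=np.array([.5386,-.0298]);R=.0548
a0=np.arctan2(*(p[:2]-c)[::-1]);print(np.degrees(a0),np.hypot(*(p[:2]-c)))
def rows(a,step,n):
    s0=c+R*np.array([np.cos(a),np.sin(a)])
    for i in range(1,n+1):
        t=a+np.radians(step*i);print(round(np.degrees(t)),((c+R*np.array([np.cos(t),np.sin(t)])-s0)/.15).round(2).tolist(),end=' ')
rows(a0,-20,16)
E
```

```text
time: 12.2
position: [0.5592, -0.0833, 0.1145]
tool_rot: [3.14, 0.0, 1.468]
ft_force: [-1.1, -0.2, 7.5]
finger_gap: 0.191
finger_force: 58.6
[ 0.55925    -0.08334338  0.11449047]
-68.90994351614904 0.05738741923990459
-89 [-0.12, -0.02] -109 [-0.25, -0.0] -129 [-0.36, 0.06] -149 [-0.44, 0.15] -169 [-0.49, 0.27] -189 [-0.49, 0.4] -209 [-0.45, 0.52] -229 [-0.37, 0.62] -249 [-0.26, 0.68] -269 [-0.14, 0.71] -289 [-0.01, 0.69] -309 [0.1, 0.63] -329 [0.18, 0.53] -349 [0.23, 0.41] -369 [0.23, 0.28] -389 [0.19, 0.16]
```

```bash
python3 -m handwheel '[[0,[-0.06,-0.02,0],[0,0,0]],[0,[-0.12,-0.02,0],[0,0,0]],[0,[-0.19,-0.02,0],[0,0,0]],[0,[-0.25,0,0],[0,0,0]],[0,[-0.31,0.03,0],[0,0,0]],[0,[-0.36,0.06,0],[0,0,0]]]'
python3 -m handwheel '[[0,[-0.04,0.045,0],[0,0,0]],[0,[-0.08,0.09,0],[0,0,0]],[0,[-0.11,0.15,0],[0,0,0]],[0,[-0.13,0.21,0],[0,0,0]],[0,[-0.14,0.27,0],[0,0,0]],[0,[-0.13,0.34,0],[0,0,0]]]'
```

```text
time: 12.95
position: [0.506, -0.0768, 0.1144]
tool_rot: [3.137, 0.002, 1.466]
ft_force: [0.8, -2.9, 9.6]
finger_gap: 0.187
finger_force: 59.8
time: 13.7
position: [0.4838, -0.0256, 0.1143]
tool_rot: [-3.141, 0.004, 1.466]
ft_force: [-3.9, -1.6, 18.0]
finger_gap: 0.193
finger_force: 60.8
```

```bash
python3 -m handwheel '[[0,[0.02,0.06,0.01],[0,0,0]],[0,[0.04,0.12,0.01],[0,0,0]],[0,[0.08,0.17,0.01],[0,0,0]],[0,[0.12,0.22,0.01],[0,0,0]],[0,[0.17,0.26,0.01],[0,0,0]],[0,[0.23,0.28,0.01],[0,0,0]],[0,[0.29,0.3,0.01],[0,0,0]],[0,[0.35,0.31,0.01],[0,0,0]],[0,[0.42,0.31,0.01],[0,0,0]],[0,[0.48,0.29,0.01],[0,0,0]]]'
python3 -m handwheel '[[0,[0.06,-0.02,0],[0,0,0]],[0,[0.11,-0.06,0],[0,0,0]],[0,[0.155,-0.11,0],[0,0,0]],[0,[0.19,-0.16,0],[0,0,0]],[0,[0.22,-0.22,0],[0,0,0]],[0,[0.24,-0.28,0],[0,0,0]],[0,[0.24,-0.35,0],[0,0,0]],[0,[0.24,-0.41,0],[0,0,0]],[0,[0.24,-0.41,0],[0,0,0]]]'
```

```text
time: 14.95
position: [0.5567, 0.0196, 0.1145]
tool_rot: [-3.14, 0.001, 1.468]
ft_force: [-3.0, -1.6, 7.1]
finger_gap: 0.193
finger_force: 59.8
time: 16.08
position: [0.5925, -0.0424, 0.1145]
tool_rot: [-3.14, 0.001, 1.467]
ft_force: [-2.6, 0.3, 6.5]
finger_gap: 0.188
finger_force: 59.8
```

```bash
python3 -m handwheel '[[0,[-0.01,-0.03,0],[0,0,0]],[0,[-0.015,-0.065,0],[0,0,0]],[0,[-0.03,-0.09,0],[0,0,0]],[0,[-0.04,-0.11,0],[0,0,0]],[0,[-0.04,-0.11,0],[0,0,0]],[0,[-0.04,-0.11,0],[0,0,0]]]'
```

```text
time: 16.82
position: [0.5883, -0.0556, 0.1145]
tool_rot: [3.139, -0.004, 1.469]
ft_force: [-0.1, 5.7, 2.8]
finger_gap: 0.185
finger_force: 59.3
```

```bash
python3 -m handwheel '[[0,[-0.01,-0.02,0],[0,0,0]],[0,[-0.02,-0.04,0],[0,0,0]],[0,[-0.02,-0.04,0],[0,0,0]],[0,[-0.02,-0.04,0],[0,0,0]]]'
python3 - <<'E'
from h import *
im=grab("scene");W=cloud(im);p=im["pixels"].astype(int);m=(p.max(-1)<50)&(W[...,2]>.105)&(W[...,2]<.15)&(np.hypot(W[...,0]-.54,W[...,1]+.03)<.08)
print(len(W[m]),W[m].mean(0) if m.any() else 0)
cv2.imwrite("pics/s5.png",cv2.resize(im["pixels"][190:310,220:380],(640,480)))
E
```

```text
time: 17.32
position: [0.5882, -0.0558, 0.1146]
tool_rot: [3.133, -0.012, 1.473]
ft_force: [4.1, 14.6, -3.1]
finger_gap: 0.193
finger_force: 58.7
2 [ 0.59168707 -0.04516916  0.14194421]
```

View pics/s5.png

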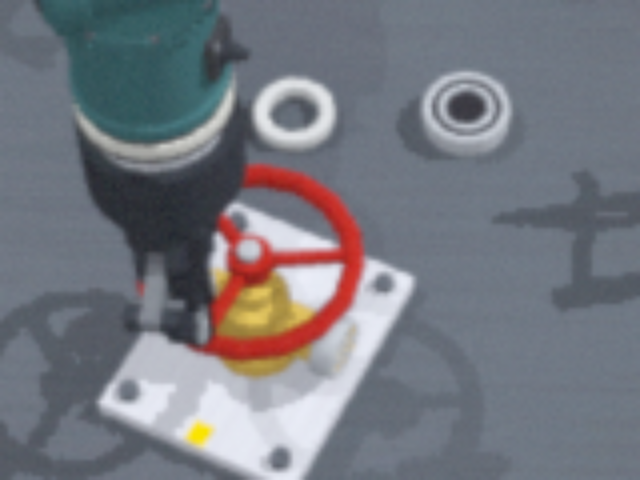

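The force rose from 6 to 15 N without any movement, so the stop is reached with the TCP at (0.588, −0.056), about −27° in the command frame. Next I'll work out the two turns back.

Run:
```python
import numpy as np
for s0,n in(((.3015,-.2109),19),((.365*np.cos(np.radians(-27)),.365*np.sin(np.radians(-27))),20)):
    t=np.radians(-27+20*np.arange(n)); print((.365*np.c_[np.cos(t),np.sin(t)]-s0).round(2).tolist())
```

```text
[[0.02, 0.05], [0.06, 0.17], [0.05, 0.29], [0.0, 0.41], [-0.08, 0.5], [-0.19, 0.56], [-0.32, 0.58], [-0.44, 0.55], [-0.55, 0.48], [-0.63, 0.38], [-0.66, 0.26], [-0.66, 0.13], [-0.61, 0.01], [-0.52, -0.08], [-0.41, -0.14], [-0.28, -0.15], [-0.16, -0.13], [-0.05, -0.06], [0.02, 0.05]]
[[0.0, 0.0], [0.04, 0.12], [0.03, 0.25], [-0.02, 0.36], [-0.11, 0.46], [-0.22, 0.51], [-0.34, 0.53], [-0.47, 0.5], [-0.57, 0.43], [-0.65, 0.33], [-0.69, 0.21], [-0.68, 0.08], [-0.63, -0.03], [-0.54, -0.13], [-0.43, -0.18], [-0.31, -0.2], [-0.18, -0.17], [-0.08, -0.1], [-0.0, -0.0], [0.04, 0.12]]
```

```bash
python3 -m handwheel '[[0,[0.02,0.05,0],[0,0,0]],[0,[0.06,0.17,0],[0,0,0]],[0,[0.05,0.29,0],[0,0,0]],[0,[0,0.41,0],[0,0,0]],[0,[-0.08,0.5,0],[0,0,0]],[0,[-0.19,0.56,0],[0,0,0]],[0,[-0.32,0.58,0],[0,0,0]],[0,[-0.44,0.55,0],[0,0,0]],[0,[-0.55,0.48,0],[0,0,0]],[0,[-0.63,0.38,0],[0,0,0]],[0,[-0.66,0.26,0],[0,0,0]],[0,[-0.66,0.13,0],[0,0,0]],[0,[-0.61,0.01,0],[0,0,0]],[0,[-0.52,-0.08,0],[0,0,0]],[0,[-0.41,-0.14,0],[0,0,0]],[0,[-0.28,-0.15,0],[0,0,0]],[0,[-0.16,-0.13,0],[0,0,0]],[0,[-0.05,-0.06,0],[0,0,0]],[0,[0.02,0.05,0],[0,0,0]]]'
```

```text
time: 19.75
position: [0.5863, -0.0593, 0.1145]
tool_rot: [-3.14, 0.003, 1.465]
ft_force: [0.3, -3.6, 7.1]
finger_gap: 0.189
finger_force: 60.1
```

```bash
python3 -m handwheel '[[0,[0.04,0.12,0],[0,0,0]],[0,[0.03,0.25,0],[0,0,0]],[0,[-0.02,0.36,0],[0,0,0]],[0,[-0.11,0.46,0],[0,0,0]],[0,[-0.22,0.51,0],[0,0,0]],[0,[-0.34,0.53,0],[0,0,0]],[0,[-0.47,0.5,0],[0,0,0]],[0,[-0.57,0.43,0],[0,0,0]],[0,[-0.65,0.33,0],[0,0,0]],[0,[-0.69,0.21,0],[0,0,0]],[0,[-0.68,0.08,0],[0,0,0]],[0,[-0.63,-0.03,0],[0,0,0]],[0,[-0.54,-0.13,0],[0,0,0]],[0,[-0.43,-0.18,0],[0,0,0]],[0,[-0.31,-0.2,0],[0,0,0]],[0,[-0.18,-0.17,0],[0,0,0]],[0,[-0.08,-0.1,0],[0,0,0]],[0,[0,0,0],[0,0,0]],[0,[0,0,0],[0,0,0]],[0,[0,0,0],[0,0,0]]]'
python3 - <<'E'
from h import *
im=grab("scene");a=im["pixels"]
cv2.imwrite("pics/s6.png",np.hstack([cv2.resize(a[190:310,220:360],(400,343)),cv2.resize(a[160:265,390:512],(399,343))]))
E
```

```text
time: 22.25
position: [0.5882, -0.0554, 0.1146]
tool_rot: [3.138, -0.002, 1.469]
ft_force: [5.7, -0.7, 2.7]
finger_gap: 0.192
finger_force: 59.7
```

View pics/s6.png

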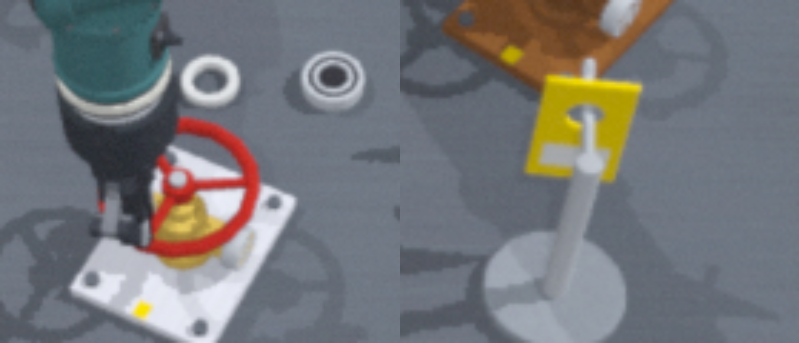

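The TCP is back at its stop position after exactly two turns, with the grip held at 60 N and the tag still hanging. Handing in.

```bash
python3 -c "
from bench import robot
print(robot.job_done())"
```

```text
the job is handed in; nothing more can be done
None
```

I handed the job in at about 22 s: the yellow tag hangs free on the peg, and the valve was shut to its stop and backed off two full turns, with the fingers still holding the crank grip. The hand-in returned no verdict, so these results come from my own camera and force readings.

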